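# Run the brass nut home along the bent fuel pipe

## Task

Slide the brass nut along the bent fuel pipe, round both bends, until it sits fully home against the red stop at the far end of the pipe, then let go of it. Leave the glass jar and the injector where they are.

Things in the scene. Friction and masses are not known exactly. Their poses are not given: they have to be found in the camera images.
- pipe: Fixed blue jig holding a level bent bare pipe, 10 mm thick, axis 110 mm above the bench. Origin: on the bench, mid-jig; z up. In its x, y (mm) the pipe's axis runs (-35, -185), (-35, -35), (35, 35), (35, 155), both bends rounded to 30 mm radius. Red stop: 32 mm disc on the pipe, face at y = 120. End posts at y = -185 and 155: clamps 30 mm across, tops at 122. Base 120 x 390, 10 thick.
- nut_center (a point): Centre of the loose brass nut: round sleeve, outside diameter 40 mm, bore 23, length 24, about 0.16 kg. It hangs on the pipe's first straight stretch (y < -50), its centre 6.5 mm below the pipe's axis, its own y axis along the pipe; slides freely, stays where left. Home: centre at x 35, y 108 in the pipe's frame. A loose black nut on the bench is not needed.
- jar_center (a point): Middle of a closed upright glass jar with green lid, 90 mm in diameter, 130 mm tall, standing on the bench to one side of the jig; its centre is 65 mm up.
- injector_center (a point): Middle of the body of a dark steel injector lying on the bench to the other side of the jig, 180 mm long (along its own x), 26 mm wide, 44 mm tall; this point is 13 mm up.
Things that resemble listed ones, but are neither listed nor needed, are in the scene too. Of the things shaped like the part that bears nut_center, the brass one is meant.

How it is judged (in metres and radians):
At the end, for the whole second after the job is handed in: The brass nut hangs on the pipe's last straight stretch against the red stop, no more than 12 mm short of it, released and at rest (y of nut_center in the frame of pipe between 0.096 and 0.12 m and x of nut_center in the frame of pipe between 0.02 and 0.05 m and z of nut_center in the frame of pipe above 0.09 m and linear speed of nut below 0.02 m/s); the robot touches nothing.
It fails at once if the glass jar is moved more than 30 mm (distance of jar_center from where it was at the start of the episode above 0.03 m).
It fails at once if the injector is moved more than 30 mm (distance of injector_center from where it was at the start of the episode above 0.03 m).
It also fails if it takes over 42 s, if anything falls off the work surface, if the arm or the gripper's body presses on something with over 40 N, if the wrist force passes 120 N, or if a joint passes its speed limit or range.

## Robot

A 6-joint arm with a two-finger parallel gripper is mounted at the origin on the work surface. World frame = base frame: x ahead of the robot, y to its left, z up, the work surface at z = 0. Lengths are in m, angles in degrees, forces in N, time in s.
With the tool pointing down it reaches from about 0.375 to 0.9 m from the base axis. Payload 3.1 kg.
Tool frame: the origin (TCP) lies between the finger pads; the fingertips stand 11 mm ahead of it and the grasp point (between the pads) lies 8 mm behind it; z points along the fingers, y is the line along which they close (so a half turn about z gives the same grasp; the last joint's range is limited). The gripper opens to 87 mm and grips with 3 to 60 N. Pads are 19 mm wide; open, the fingers measure 117 mm over their backs; the gripper's body (75 mm by 190 mm) begins 51 mm behind the grasp point.
Start: joints at [-87.118, 30.224, 82.088, -0, 67.689, -10.227], TCP at [0.142, -0.609, 0.212] pointing down, gripper open.
Joint ranges: [-176.69, 176.69], [-43.24, 126.21], [12.49, 139.97], [-82, 262], [0, 151.66], [-163.58, 163.58]. Speed limits (degrees/s): [159.86, 159.86, 180, 180, 180, 180].

## Interface

Orientations are given as a 3x3 rotation matrix whose columns are the frame's x, y, z axes.
In Python, from rig import bot gives the robot as it stands.
- The arm moves only by the tool apply_moves, never from a script. Its argument "steps" is a list that holds one entry, the list of rows, each a list of 7 numbers: the shift along the tool's x, y, z in cm, then the turn, a rotation vector about the tool's x, y, z in degrees, then the gripper command: -1 is shut, 1 is fully open, values between are in proportion. In form: [[[dx, dy, dz, rx, ry, rz, jaw], ...]]. A call has 1 to 20 rows; each row is the pose to reach, as a shift and turn from the pose commanded when the call began, along the tool's axes at that moment; what a row does not reach only later rows make up. A row lasts 1/8 s, in which the tool goes at most 62.5 mm and 10.7 degrees, less where a joint would pass 70% of its speed; a pose out of reach is approached as far as the arm can. A call with a gripper value outside its range is refused whole. The fingers move at their own pace and stop on an object; the grip force is fixed at half the most. Time passes only in rows, so rows that repeat a pose let the fingers close. It gives the time, the measured TCP pose, the force, the opening and the grip force at its end, in the units of the state.
- bot.read_state(): the state, without advancing time (a new reading comes with each control period).
- bot.capture(name): name is "side" or "top"; returns the picture (400x640x3 uint8, blue, green, red); there is no depth.
- bot.camera_model(name): a dict with "intrinsics" (3x3 intrinsics, pixels), "R" (3x3) and "t" (3): a world point X has camera coordinates R X + t. Camera axes: x right, y down, z forward; pixel columns grow to the right and rows downward; lengths in m; the calibration is good to about 2 mm. A picture is of the moment at which its call begins. camera_model takes no time and is no camera call.
- bot.hand_in(): hands the job in; it is judged then, once.
The state is a dict: "time_s": time; "joint_positions": joint angles; "qvel": joint speeds; "tau": joint torques, N m; "position": TCP position; "tcp_rot": TCP orientation; "force": force on the tool from outside, world axes, zero at the start; "moment": the same for the moment, N m; "opening": opening from 0.0 (shut) to 1.0 (fully open); "grasp_force": force on a finger pad.
Only numpy, scipy, OpenCV 4.12 (cv2) and the standard library are available. Lean on these libraries where they do the work, as an engineer would, in place of code of your own. Each camera call takes 0.05 s, during which the arm holds its last target. There are 200 camera calls.

## Working session

There is one attempt and no reset: what is moved stays moved. The work goes in short steps, Python scripts to look and compute and a tool call to move; the robot and the scene stay as the last step left them, time stands still between calls to the robot, and variables do not carry over. Pictures are saved under pics/ and viewed, at most 10 in all, crops included, and the job is handed in when it is done.

Besides the shell and the picture viewer there is one more tool, called as name(argument=value, ...) on one line, values as JSON. apply_moves: Moves the arm, as the interface text tells. Its arguments: {"type":"object","properties":{"steps":{"type":"array","items":{"type":"array","items":{"type":"array","items":{"type":"number"}}}}},"required":["steps"]}

```bash
mkdir -p pics; python3 - <<'E'
from rig import bot
import cv2,numpy as np
np.set_printoptions(precision=4,suppress=True)
for n in("top","side"):
    cv2.imwrite(f"pics/{n}0.png",bot.capture(n)); m=bot.camera_model(n)
    print(n,m["intrinsics"],m["R"],m["t"])
s=bot.read_state();print(s["position"],s["tcp_rot"],s["time_s"],s["force"])
E
```

```text
top [[422.3793   0.     325.6054]
 [  0.     422.3793 199.3884]
 [  0.       0.       1.    ]] [[-0.0118 -0.9999  0.0049]
 [-0.9818  0.0107 -0.1897]
 [ 0.1896 -0.0071 -0.9818]] [0.006  0.5936 1.1139]
side [[511.9597   0.     316.4983]
 [  0.     511.9597 197.7538]
 [  0.       0.       1.    ]] [[ 0.9686 -0.2484  0.0094]
 [-0.1216 -0.5068 -0.8534]
 [ 0.2168  0.8255 -0.5211]] [-0.5443  0.1514  1.0935]
[ 0.1417 -0.608   0.2113] [[ 0.9739  0.2268 -0.0001]
 [ 0.2268 -0.9739  0.0019]
 [ 0.0003 -0.0019 -1.    ]] 0.1 [-0.5945  0.4383 -0.6875]
```

View pics/top0.png

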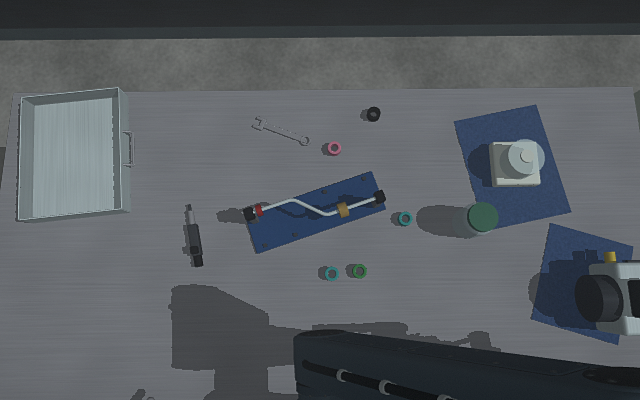

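View pics/side0.png

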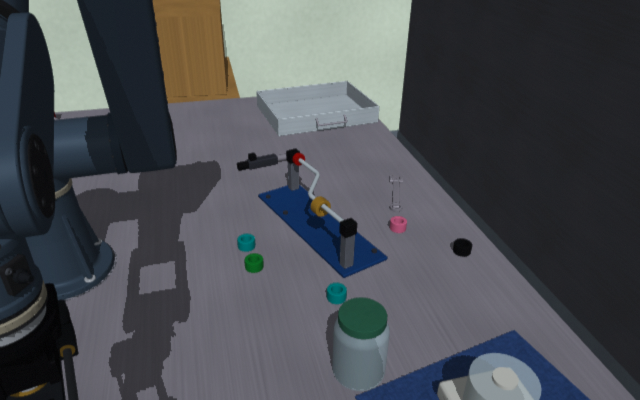

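Top view: the brass nut is at (343,209), the red stop at (258,210), and the clamps at (379,197) and (250,213). The jar is at (483,218) and the injector at (194,240). Side view: the nut is at (320,206) and the stop at (298,158).
Lookalikes in the top view: cyan rings (405,218) and (332,273), green ring (359,271), pink ring (335,148), black nut (373,114). I choose the brass one on the pipe at (343,209).

```bash
cat > h.py <<'E'
from rig import bot
import cv2,numpy as np
np.set_printoptions(precision=4,suppress=True)
def cast(n,p,z):
    m=bot.camera_model(n);R=np.array(m["R"]);c=-R.T@np.array(m["t"])
    p=np.atleast_2d(np.array(p,float))
    d=np.c_[p,np.ones(len(p))]@np.linalg.inv(np.array(m["intrinsics"])).T@R
    return c+d*((z-c[2])/d[:,2])[:,None]
def proj(n,X):
    m=bot.camera_model(n);q=np.array(m["intrinsics"])@(np.array(m["R"])@X+np.array(m["t"]));return q[:2]/q[2]
def tri(a,b):
    P=[np.array(bot.camera_model(n)["intrinsics"])@np.c_[bot.camera_model(n)["R"],bot.camera_model(n)["t"]] for n in("top","side")]
    X=cv2.triangulatePoints(P[0],P[1],np.array(a,float).reshape(2,1),np.array(b,float).reshape(2,1))[:,0];return X[:3]/X[3]
def blob(im,lo,hi,box):
    x0,y0,x1,y1=box;h=cv2.cvtColor(im,cv2.COLOR_BGR2HSV)[y0:y1,x0:x1]
    m=cv2.inRange(h,lo,hi);n,l,s,c=cv2.connectedComponentsWithStats(m)
    i=1+np.argmax(s[1:,4]);ys,xs=np.where(l==i);pts=np.c_[xs+x0,ys+y0].astype(float)
    return pts.mean(0),pts
BR=((12,120,60),(28,255,255))
E
python3 - <<'E'
from h import *
t=cv2.imread("pics/top0.png");s=cv2.imread("pics/side0.png")
h=cv2.cvtColor(t,cv2.COLOR_BGR2HSV);print("base hsv",h[220,290],h[195,360],"clamp",h[197,379],"pipe",h[205,300],"nut",h[209,343])
a,p=blob(t,*BR,(325,195,365,225));b,q=blob(s,*BR,(300,190,340,225));print("nut px",a,len(p),b,len(q),"tri",tri(a,b),"cast .1035",cast("top",a,.1035),cast("side",b,.1035))
_,p=blob(t,(100,110,25),(125,255,140),(230,160,400,265))
w=cast("top",p,.01)[:,:2]*1000
r=cv2.minAreaRect(w.astype(np.float32));print("base",r)
_,p=blob(s,(100,110,25),(125,255,140),(240,170,400,285));w=cast("side",p,.01)[:,:2]*1000
print("base side",cv2.minAreaRect(w.astype(np.float32)))
for n,im,bx in(("top",t,[(365,185,392,212),(240,200,257,225)]),("side",s,[(335,215,362,240),(284,147,302,163)])):
    for x in bx:
        c,p=blob(im,(0,0,0),(180,255,35),x);print("clamp",n,c,len(p),p.min(0),p.max(0),cast(n,c,.115)[0])
for n,im,bx in(("top",t,(250,200,268,222)),("side",s,(285,148,310,170))):
    h=cv2.cvtColor(im,cv2.COLOR_BGR2HSV);c,p=blob(im,(0,150,60),(9,255,255),bx);print("red",n,c,len(p),cast(n,c,.11)[0])
pw=cv2.inRange(cv2.cvtColor(t,cv2.COLOR_BGR2HSV),(0,0,130),(180,80,255));
for rng in((352,372),(266,286),(304,318)):
    ys,xs=np.where(pw[190:220,rng[0]:rng[1]]);p=np.c_[xs+rng[0],ys+190];w=cast("top",p,.112)[:,:2]*1000
    v=cv2.fitLine(w.astype(np.float32),cv2.DIST_HUBER,0,.1,.01).ravel();print("line",len(p),v,np.degrees(np.arctan2(v[1],v[0])))
print("jar",cast("top",(483,218),.13),"inj",cast("top",[(188,205),(198,266)],.02))
c=np.hstack([cv2.resize(t[160:270,230:400],(510,330),interpolation=2),cv2.resize(s[140:280,240:380][:, :],(330,330),interpolation=2)])
cv2.imwrite("pics/crop0.png",cv2.resize(c,(800,314)))
E
```

```text
base hsv [109 137  93] [108 136  94] clamp [103  41  44] pipe [108 146  84] nut [ 21 114 123]
nut px [346.9 209.9] 10 [318.9609 205.6435] 230 tri [ 0.5529 -0.0557  0.1118] cast .1035 [[ 0.5556 -0.0564  0.1035]] [[ 0.5554 -0.0431  0.1035]]
base ((564.0682983398438, 28.433624267578125), (109.59180450439453, 387.2007751464844), 18.584259033203125)
base side ((568.2490844726562, 24.208465576171875), (122.73662567138672, 394.40216064453125), 18.41818618774414)
clamp top [381.     190.3333] 3 [380. 190.] [382. 191.] [ 0.6052 -0.1471  0.115 ]
clamp top [253.  213.6] 5 [252. 212.] [254. 215.] [0.5466 0.1898 0.115 ]
clamp side [347.7899 227.7626] 257 [340. 219.] [356. 237.] [ 0.5861 -0.1551  0.115 ]
clamp side [290.6322 154.8391] 87 [287. 149.] [298. 162.] [0.5416 0.1915 0.115 ]
red top [258.8974 210.5897] 39 [0.5553 0.1753 0.11  ]
red side [297.3333 158.0952] 84 [0.5564 0.1793 0.11  ]
line 66 [  0.3409  -0.9401 573.6143 -94.9595] -70.07035
line 67 [  0.3326  -0.9431 571.0026 131.7237] -70.57407
line 45 [  0.4621   0.8868 562.3329  39.6418] 62.47627
jar [[ 0.5262 -0.4054  0.13  ]] inj [[0.5887 0.3911 0.02  ]
 [0.4165 0.3549 0.02  ]]
```

View pics/crop0.png

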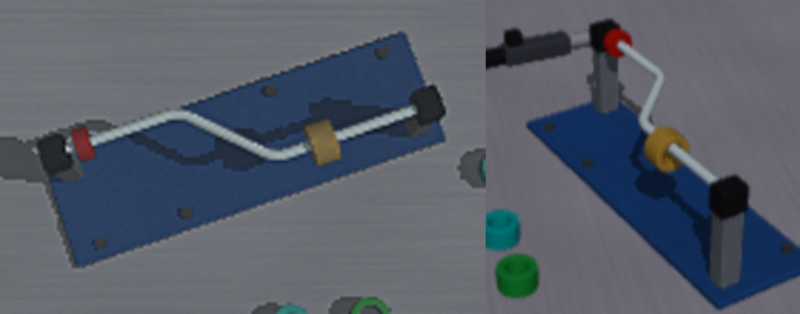

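The crop confirms the brass sleeve on the first straight, with the red stop at the far (left) end. The base and clamp estimates differ by a few mm, so I'll do one refined landmark fit.

```bash
python3 - <<'E'
from h import *
t=cv2.imread("pics/top0.png");s=cv2.imread("pics/side0.png")
for n,im,bx in(("top",t,[(366,184,392,212),(238,202,256,226)]),("side",s,[(335,210,362,245),(280,140,303,165)])):
    for x in bx:
        c,p=blob(im,(0,0,0),(180,100,62 if n=="top" else 25),x);r=cv2.minAreaRect(p.astype(np.float32));print("clamp",n,c,len(p),p.min(0),p.max(0),cast(n,c,.122)[0],cast(n,c,.11)[0])
for n,im,bx in(("top",t,(230,160,400,265)),("side",s,(240,170,400,285))):
    _,p=blob(im,(100,100,20),(128,255,150),bx)
    hull=cv2.convexHull(p.astype(np.float32));q=cv2.approxPolyDP(hull,4,True)[:,0];print(n,q.tolist());print(cast(n,q,.01)[:,:2])
th=np.radians(18.6);R=np.array([[np.cos(th),-np.sin(th)],[np.sin(th),np.cos(th)]])
for o in([.5690,.0276],[.566,.026],[.563,.038]):
    print("origin",o)
    for l,z in(((-35,-185),122),((35,155),122),((35,120),110),((35,128),110),((-60,-195),10),((60,-195),10),((60,195),10),((-60,195),10)):
        w=np.r_[np.array(o)+R@np.array(l)/1000,z/1000];print(l,proj("top",w),proj("side",w))
a,p=blob(t,(14,90,60),(28,255,255),(325,195,365,225));print("nut top",a,len(p),p.min(0),p.max(0),cast("top",a,.118))
b,q=blob(s,*BR,(300,190,340,225));print(q.min(0),q.max(0))
E
```

```text
clamp top [378.047  197.8121] 149 [371. 190.] [385. 207.] [ 0.5837 -0.1376  0.122 ] [ 0.5861 -0.1392  0.11  ]
clamp top [248.687  213.7786] 131 [243. 207.] [255. 220.] [0.5452 0.1998 0.122 ] [0.5471 0.2019 0.11  ]
clamp side [348.0043 227.713 ] 230 [341. 219.] [356. 237.] [ 0.5833 -0.1646  0.122 ] [ 0.589  -0.1482  0.11  ]
clamp side [290.3117 155.1299] 77 [287. 150.] [297. 162.] [0.5377 0.1764 0.122 ] [0.5424 0.1998 0.11  ]
top [[385.0, 208.0], [260.0, 252.0], [247.0, 222.0], [289.0, 202.0], [382.0, 202.0]]
[[ 0.5756 -0.1715]
 [ 0.4538  0.1854]
 [ 0.5394  0.2239]
 [ 0.5961  0.1044]
 [ 0.5932 -0.1636]]
side [[386.0, 259.0], [343.0, 277.0], [259.0, 194.0], [299.0, 185.0]]
[[ 0.681  -0.1451]
 [ 0.5724 -0.1804]
 [ 0.455   0.192 ]
 [ 0.5676  0.2138]]
origin [0.569, 0.0276]
(-35, -185) [386.0095 193.5698] [352.6337 225.3568]
(35, 155) [254.1919 210.8374] [295.3469 152.9212]
(35, 120) [267.6288 207.2581] [302.5888 162.5112]
(35, 128) [264.7305 208.2449] [300.9219 161.2652]
(-60, -195) [386.6899 208.4075] [343.3403 275.6306]
(60, -195) [372.0935 170.22  ] [387.8677 256.5862]
(60, 195) [244.
[... 349 characters left out ...]
43 276.3399]
(60, -195) [372.6738 171.2083] [386.8479 257.2264]
(60, 195) [245.0613 214.6518] [295.2093 182.418 ]
(-60, 195) [257.7082 254.4967] [255.9571 194.4414]
origin [0.563, 0.038]
(-35, -185) [382.1343 195.8537] [348.2266 222.9162]
(35, 155) [250.1342 213.1621] [292.1843 151.3962]
(35, 120) [263.6374 209.5494] [299.3395 160.91  ]
(35, 128) [260.734  210.5384] [297.6964 159.678 ]
(-60, -195) [383.1547 210.5063] [339.1582 272.9389]
(60, -195) [368.6049 172.2451] [383.6068 254.1511]
(60, 195) [240.8351 215.7346] [293.2102 180.4414]
(-60, 195) [253.4132 255.6209] [254.1434 192.3003]
nut top [342.7823 209.4597] 124 [337. 202.] [348. 217.] [[ 0.5545 -0.0448  0.118 ]]
[311. 197.] [330. 215.]
```

apply_moves(steps=[[[0,0,-3,0,0,0,1],[13,-11,-3,0,0,-24,1],[26,-23,-3,0,0,-48,1],[40,-34,-3,0,0,-72,1],[53,-45.6,-1,0,0,-95.5,1],[53,-45.6,0,0,0,-95.5,1],[53,-45.6,0,0,0,-95.5,1],[53,-45.6,0,0,0,-95.5,1],[53,-45.6,0,0,0,-95.5,1],[53,-45.6,0,0,0,-95.5,1],[53,-45.6,0,0,0,-95.5,1],[53,-45.6,0,0,0,-95.5,1],[53,-45.6,0,0,0,-95.5,1],[53,-45.6,0,0,0,-95.5,1],[53,-45.6,0,0,0,-95.5,1],[53,-45.6,0,0,0,-95.5,1],[53,-45.6,0,0,0,-95.5,1],[53,-45.6,0,0,0,-95.5,1]]])

```text
time_s: 2.35
position: [0.5543, -0.045, 0.2123]
tcp_rot: [[-0.318, 0.948, 0.0], [0.948, 0.318, -0.0], [-0.0, 0.0, -1.0]]
force: [0.0, 0.4, 0.5]
opening: 0.998
grasp_force: 0.0
```

apply_moves(steps=[[[0,0.1,4,0,0,0,1],[0,0.1,8,0,0,0,1],[0,0.1,10,0,0,0,1],[0,0.1,11.5,0,0,0,1],[0,0.1,11.5,0,0,0,1]]])

```text
time_s: 2.98
position: [0.555, -0.044, 0.0964]
tcp_rot: [[-0.319, 0.948, -0.002], [0.948, 0.319, 0.001], [0.001, -0.002, -1.0]]
force: [-0.5, 1.3, 0.6]
opening: 0.996
grasp_force: 0.0
```

```bash
python3 - <<'E'
from h import *
t=bot.capture("top");s=bot.capture("side");S=bot.read_state();print(S["position"],S["force"])
cv2.imwrite("pics/c1.png",np.hstack([cv2.resize(t[160:260,280:380],(400,400),interpolation=2),cv2.resize(s[150:250,270:370],(400,400),interpolation=2)]))
E
```

```text
[ 0.5561 -0.0442  0.0978] [-0.1116 -0.8137  0.1253]
```

View pics/c1.png

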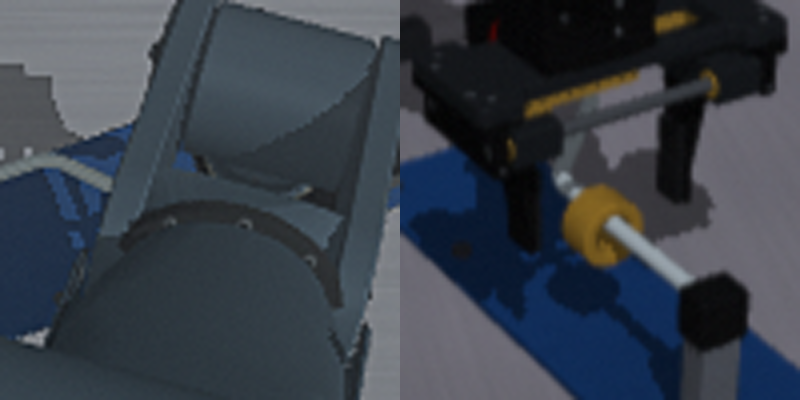

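The top view is blocked by the arm. The side crop shows the open fingers straddling the nut (nut at crop (603,225)), possibly slightly beyond it along the pipe, so I'll check with numbers.

```bash
python3 - <<'E'
from h import *
S=bot.read_state();T=np.array(S["position"]);R=np.array(S["tcp_rot"])
for n,o in(("tcp",(0,0,0)),("grasp",(0,0,-.008)),("tipL",(0,-.0435,.011)),("tipR",(0,.0435,.011)),("tipLf",(-.0095,-.0435,.011)),("tipRf",(-.0095,.0435,.011))):print(n,(proj("side",T+R@np.array(o))-[270,150])*4+[400,0])
s=bot.capture("side");b,q=blob(s,*BR,(300,180,340,225));print(b,len(q),((np.r_[q.min(0),q.max(0)]-[270,150,270,150])*4+[400,0,400,0]))
# centre vs predicted silhouette centroid of sleeve at local y
Y=R[:,0];X=R[:,1]
for dy in(-15,-10,-5,0,5):
    c=np.array([.5554,-.044,.1035])+Y*dy/1000
    P=[proj("side",c+Y*a+.02*(X*np.cos(u)+np.array([0,0,1])*np.sin(u))) for a in(-.012,.012) for u in np.linspace(0,6.28,40)]
    P=np.array(P);print(dy,P.min(0),P.max(0))
print(q.min(0),q.max(0))
E
```

```text
tcp [597.441  232.2721]
grasp [597.6026 219.9678]
tipL [530.2306 272.371 ]
tipR [661.8433 226.5387]
tipLf [539.4737 280.6313]
tipRf [671.5363 234.2342]
[319.1925 205.4142] 239 [564. 184. 640. 260.]
-15 [312.1366 198.2782] [333.5521 219.6905]
-10 [310.9022 197.2668] [332.2502 218.6075]
-5 [309.6756 196.2617] [330.9565 217.5313]
0 [308.4569 195.2631] [329.671 216.462]
5 [307.2458 194.2707] [328.3937 215.3995]
[311. 196.] [330. 215.]
```

apply_moves(steps=[[[-0.2,0,0,0,0,0,1],[-0.2,0,0,0,0,0,0],[-0.2,0,0,0,0,0,-1],[-0.2,0,0,0,0,0,-1],[-0.2,0,0,0,0,0,-1],[-0.2,0,0,0,0,0,-1],[-0.2,0,0,0,0,0,-1],[-0.2,0,0,0,0,0,-1]]])

```text
time_s: 4.12
position: [0.5564, -0.0459, 0.0972]
tcp_rot: [[-0.319, 0.948, 0.001], [0.948, 0.319, 0.0], [-0.0, 0.0, -1.0]]
force: [0.8, 0.7, -0.2]
opening: 0.432
grasp_force: 30.0
```

```bash
python3 - <<'E'
from h import *
s=bot.capture("side");S=bot.read_state();print(S["position"],S["force"],S["moment"],S["opening"],S["grasp_force"])
b,q=blob(s,*BR,(300,180,340,225));print(b,len(q),q.min(0),q.max(0))
cv2.imwrite("pics/c2.png",cv2.resize(s[150:250,270:370],(500,500),interpolation=2))
E
```

```text
[ 0.5564 -0.0459  0.0972] [ 0.4642  0.0235 -0.655 ] [ 0.0324 -0.299   0.0043] 0.4329204750656054 29.9986813031137
[320.4378 205.773 ] 185 [314. 196.] [329. 216.]
```

View pics/c2.png

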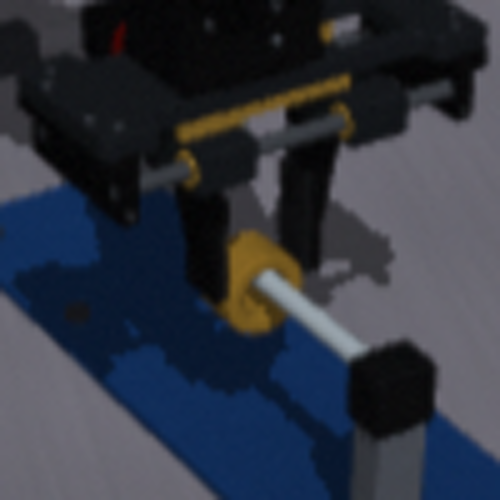

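The nut is between the fingers, but the jaw reads 37.6 mm and the tips look as if they only just pass the nut's mid-height. I'll regrip 10 mm lower for a secure hold.

apply_moves(steps=[[[0,0,0,0,0,0,0.3],[0,0,0,0,0,0,0.3],[0,0,0,0,0,0,0.3],[-0.1,0,0.5,0,0,0,0.3],[-0.1,0,1.0,0,0,0,0.3],[-0.1,0,1.0,0,0,0,0.3],[-0.1,0,1.0,0,0,0,-1],[-0.1,0,1.0,0,0,0,-1],[-0.1,0,1.0,0,0,0,-1],[-0.1,0,1.0,0,0,0,-1],[-0.1,0,1.0,0,0,0,-1]]])

```text
time_s: 5.55
position: [0.5568, -0.0469, 0.0873]
tcp_rot: [[-0.319, 0.948, 0.001], [0.948, 0.319, -0.0], [-0.0, 0.001, -1.0]]
force: [0.6, 0.5, -0.3]
opening: 0.451
grasp_force: 30.0
```

```bash
python3 - <<'E'
from h import *
s=bot.capture("side");S=bot.read_state();print(S["position"],S["force"],S["moment"],S["opening"],S["grasp_force"])
b,q=blob(s,*BR,(300,180,340,225));print(b,len(q),q.min(0),q.max(0))
cv2.imwrite("pics/c3.png",cv2.resize(s[150:250,270:370],(500,500),interpolation=2))
E
```

```text
[ 0.5568 -0.0469  0.0873] [ 0.425  -0.0562  0.3227] [ 0.0319 -0.3039  0.0237] 0.4507744995864181 29.99763088300824
[320.6857 205.5829] 175 [315. 197.] [330. 216.]
```

View pics/c3.png

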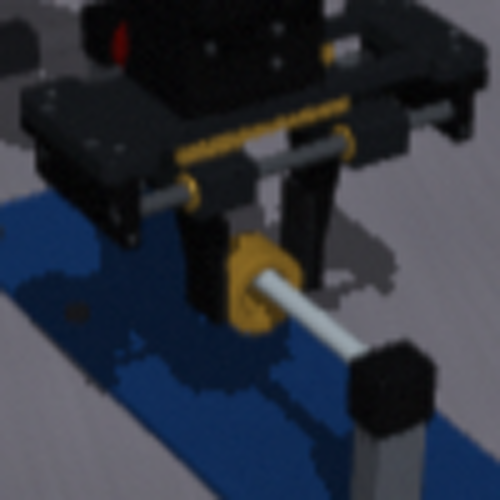

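Good grip now: the tips are past the nut and the opening is 39.2 mm. Next I centre it on the pipe (+6 mm) and go through the first bend.

apply_moves(steps=[[[0,0,-0.3,0,0,0,-1],[0,0,-0.6,0,0,0,-1],[0.5,0,-0.6,0,0,0,-1],[1.1,0,-0.6,0,0,0,-1],[1.7,0,-0.6,0,0,0,-1],[2.3,0,-0.6,0,0,0,-1],[2.9,0,-0.6,0,0,0,-1],[3.5,0,-0.6,0,0,0,-1],[3.5,0,-0.6,0,0,0,-1],[3.5,0,-0.6,0,0,0,-1]]])

```text
time_s: 6.85
position: [0.5455, -0.0138, 0.0932]
tcp_rot: [[-0.319, 0.948, 0.0], [0.948, 0.319, -0.0], [-0.0, 0.0, -1.0]]
force: [0.3, 0.4, -1.6]
opening: 0.45
grasp_force: 30.0
```

apply_moves(steps=[[[0.3,0.02,0,0,0,5,-1],[0.55,0.05,0,0,0,10,-1],[1.0,0.15,0,0,0,18,-1],[1.4,0.33,0,0,0,27,-1],[1.8,0.57,0,0,0,36,-1],[2.2,0.88,0,0,0,45,-1],[2.2,0.88,0,0,0,45,-1],[2.2,0.88,0,0,0,45,-1]]])

```text
time_s: 7.85
position: [0.5466, 0.0097, 0.0931]
tcp_rot: [[0.443, 0.897, -0.0], [0.897, -0.443, -0.0], [-0.0, 0.0, -1.0]]
force: [-0.9, -0.4, -2.0]
opening: 0.451
grasp_force: 30.0
```

```bash
python3 - <<'E'
from h import *
s=bot.capture("side");S=bot.read_state();print(S["position"],S["force"],S["moment"],S["opening"],S["joint_positions"])
cv2.imwrite("pics/c4.png",cv2.resize(s[130:230,250:350],(500,500),interpolation=2))
E
```

```text
[0.5466 0.0097 0.0931] [-0.1522  0.1242 -1.4878] [ 0.0129 -0.0393 -0.0271] 0.4501794374375441 [-10.6983  34.0776  99.3797  -0.0087  46.5449  15.6095]
```

View pics/c4.png

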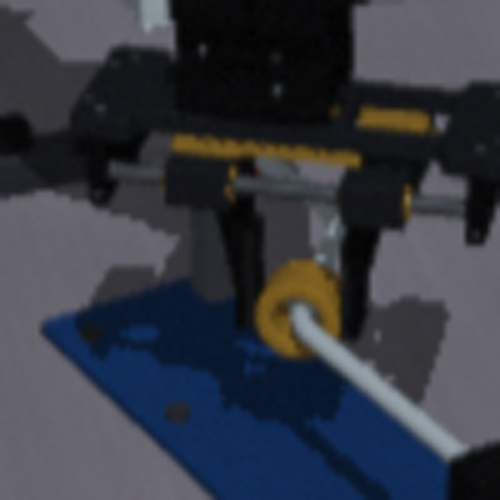

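The nut is round the first bend with the pipe near the bore centre (crop (300,315)). Next is the diagonal.

apply_moves(steps=[[[0.6,0,0,0,0,0,-1],[1.3,0,0,0,0,0,-1],[2.0,0,0,0,0,0,-1],[2.7,0,0,0,0,0,-1],[3.4,0,0,0,0,0,-1],[4.1,0,0,0,0,0,-1],[4.8,0,0,0,0,0,-1],[5.5,0,0,0,0,0,-1],[6.2,0,0,0,0,0,-1],[6.8,0,0,0,0,0,-1],[7.3,0,0,0,0,0,-1],[7.3,0,0,0,0,0,-1],[7.3,0,0,0,0,0,-1]]])

```text
time_s: 9.52
position: [0.5789, 0.0752, 0.0931]
tcp_rot: [[0.444, 0.896, -0.0], [0.896, -0.444, -0.0], [-0.0, -0.0, -1.0]]
force: [0.2, 0.0, -2.4]
opening: 0.447
grasp_force: 30.0
```

apply_moves(steps=[[[0.3,-0.02,0,0,0,-5,-1],[0.6,-0.05,0,0,0,-10,-1],[1.05,-0.15,0,0,0,-18,-1],[1.48,-0.33,0,0,0,-27,-1],[1.88,-0.57,0,0,0,-36,-1],[2.23,-0.88,0,0,0,-45,-1],[2.23,-0.88,0,0,0,-45,-1],[2.23,-0.88,0,0,0,-45,-1]]])

```text
time_s: 10.52
position: [0.5811, 0.099, 0.0932]
tcp_rot: [[-0.317, 0.949, 0.0], [0.949, 0.317, -0.0], [-0.0, -0.0, -1.0]]
force: [-0.2, -0.1, -2.1]
opening: 0.449
grasp_force: 30.0
```

```bash
python3 - <<'E'
from h import *
s=bot.capture("side");S=bot.read_state();print(S["position"],S["force"],S["moment"],S["opening"])
cv2.imwrite("pics/c5.png",cv2.resize(s[110:210,250:350],(500,500),interpolation=2))
E
```

```text
[0.5812 0.0989 0.0932] [ 0.3252 -0.1474 -2.1961] [ 0.0162 -0.1361 -0.0213] 0.45534667076333907
```

View pics/c5.png

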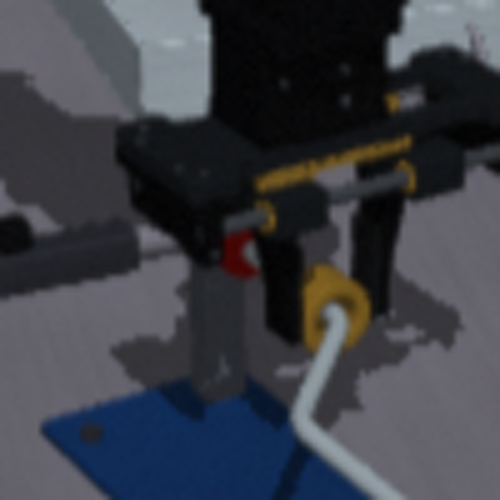

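The nut is through the second bend with force still low. Now the final straight toward the red stop (crop (240,255)).

apply_moves(steps=[[[0.6,0,0,0,0,0,-1],[1.2,0,0,0,0,0,-1],[1.8,0,0,0,0,0,-1],[2.4,0,0,0,0,0,-1],[3.0,0,0,0,0,0,-1],[3.6,0,0,0,0,0,-1],[4.2,0,0,0,0,0,-1],[4.7,0,0,0,0,0,-1],[5.1,0,0,0,0,0,-1],[5.3,0,0,0,0,0,-1],[5.3,0,0,0,0,0,-1]]])

```text
time_s: 11.95
position: [0.5641, 0.1495, 0.0932]
tcp_rot: [[-0.319, 0.948, 0.0], [0.948, 0.319, -0.0], [-0.0, -0.0, -1.0]]
force: [0.0, -0.3, -1.9]
opening: 0.449
grasp_force: 30.0
```

apply_moves(steps=[[[0.1,0,0,0,0,0,-1],[0.2,0,0,0,0,0,-1],[0.3,0,0,0,0,0,-1],[0.3,0,0,0,0,0,-1]]])

```text
time_s: 12.45
position: [0.5632, 0.1523, 0.0931]
tcp_rot: [[-0.319, 0.948, -0.0], [0.948, 0.319, -0.0], [-0.0, -0.0, -1.0]]
force: [0.2, -0.1, -1.2]
opening: 0.45
grasp_force: 30.0
```

Creep on, 1 mm per row in short calls, until the force rises.

apply_moves(steps=[[[0.1,0,0,0,0,0,-1],[0.2,0,0,0,0,0,-1],[0.2,0,0,0,0,0,-1]]])

```text
time_s: 12.82
position: [0.5625, 0.1543, 0.0931]
tcp_rot: [[-0.319, 0.948, -0.0], [0.948, 0.319, 0.0], [0.0, -0.0, -1.0]]
force: [0.1, -0.4, -2.3]
opening: 0.452
grasp_force: 30.0
```

apply_moves(steps=[[[0.1,0,0,0,0,0,-1],[0.2,0,0,0,0,0,-1],[0.2,0,0,0,0,0,-1]]])

```text
time_s: 13.2
position: [0.5623, 0.1551, 0.0932]
tcp_rot: [[-0.32, 0.948, 0.001], [0.948, 0.32, -0.002], [-0.002, 0.0, -1.0]]
force: [1.6, -4.3, -1.3]
opening: 0.448
grasp_force: 30.0
```

Contact with the stop: 4.3 N along the pipe, at the expected place. Lower the nut onto the pipe, release, and rise.

apply_moves(steps=[[[-0.05,0,0.3,0,0,0,-1],[-0.05,0,0.55,0,0,0,-1],[-0.05,0,0.55,0,0,0,0.1],[-0.05,0,0.55,0,0,0,0.3],[-0.05,0,0.55,0,0,0,0.5],[-0.05,0,0.55,0,0,0,0.7],[-0.05,0,0.55,0,0,0,0.7],[-0.05,0,-1,0,0,0,0.7],[-0.05,0,-4,0,0,0,0.7],[-0.05,0,-8,0,0,0,0.7],[-0.05,0,-12,0,0,0,0.7],[-0.05,0,-16,0,0,0,0.7],[-15,-5,-18,0,0,0,0.7],[-25,-5,-18,0,0,0,0.7],[-25,-5,-18,0,0,0,0.7],[-25,-5,-18,0,0,0,0.7],[-25,-5,-18,0,0,0,0.7],[-25,-5,-18,0,0,0,0.7]]])

```text
time_s: 15.45
position: [0.594, -0.0969, 0.2737]
tcp_rot: [[-0.318, 0.948, 0.0], [0.948, 0.318, 0.001], [0.001, 0.0, -1.0]]
force: [-0.1, 0.1, -0.2]
opening: 0.857
grasp_force: 0.0
```

```bash
python3 - <<'E'
from h import *
t=bot.capture("top");s=bot.capture("side");S=bot.read_state();print(S["position"],S["force"],S["time_s"])
b,q=blob(s,*BR,(270,130,330,200));print(b,len(q),cast("side",b,.1035))
cv2.imwrite("pics/c6.png",np.hstack([cv2.resize(t[160:260,220:320],(400,400),interpolation=2),cv2.resize(s[110:210,250:350],(400,400),interpolation=2)]))
E
```

```text
[ 0.5938 -0.0952  0.2734] [-0.3188  0.3102 -0.054 ] 15.55
[301.4393 163.4913] 173 [[0.5627 0.1601 0.1035]]
```

View pics/c6.png

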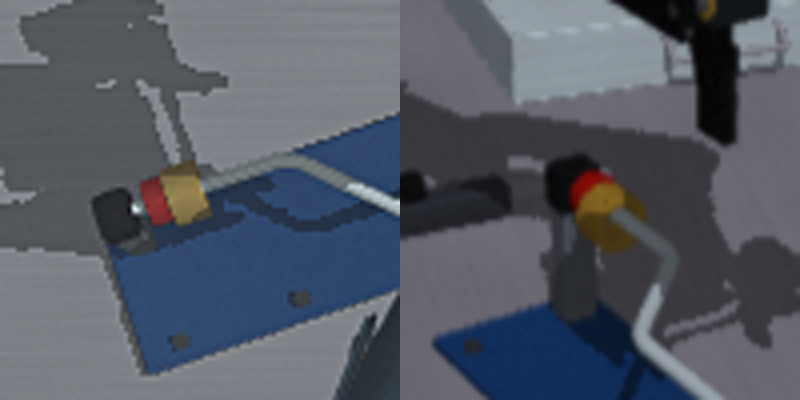

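The nut (crop (185,195) in the top view, (610,210) in the side view) sits flush against the red stop. It is released and the arm is clear of it.

```bash
python3 -c "
from rig import bot
print(bot.hand_in())"
```

```text
the job is handed in; nothing more can be done
None
```

The brass nut went round both bends and is released, flush against the red stop in the last pictures; I handed the job in at about 15.6 s (limit 42 s) with the arm clear, never moved near the jar or injector, and got no verdict back.

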